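# Wind the tilting weld positioner down onto its swing stop

### The job

Set the weld positioner to its next station: swing the stop arm fully across by its upright post until it is home under the raised table, then wind the handwheel clockwise (several turns) until the table's nose bar comes down and bears snugly on the stop. How high the stop is set is not known, so feel for the handwheel stiffening and do not force it; then let go, leaving the stop home and the rest of the bench undisturbed.

Things in the scene. Friction and masses are not known exactly. Their poses are not given: they have to be found in the camera images.
- hub (a point): Point on the handwheel's vertical axis, at the height of the middle of its handle. The handwheel is a level steel disc, 104 mm across, its top 132 mm above the bench, on a green worm gearbox at one end of a fixed positioner (base 240 x 500 mm). This point's x and y axes are the positioner's: x runs from the table's pivot to its nose, y from the handwheel towards the swing stop.
- handle_mid (a point): Middle of the handwheel's upright black handle, 22 mm across and 46 mm tall (the middle is 25 mm above its lower end, 21 mm below its top, and 27 mm above the disc), 42 mm from the handwheel's axis; it spins freely on its own pin, so it can be held while it is carried round in a circle.
- handwheel (a joint): Angle of the handwheel, rad, growing clockwise seen from above, which lowers the table's nose: 30 rad of handwheel for 1 rad of table. Turning it takes about 3 N along the circle at the handle (friction; a hand that has stopped may feel anything from -3 to +3 N of it). It stays where it is left.
- table_top (a joint): Tilt of the positioner's table, rad: 0 with the nose raised 0.75 rad (43 degrees) above level, growing as the nose comes down; 0.75 is level. The table is a 150 mm wide steel plate with a tube joint clamped on it, pivoted 90 mm above the bench about the positioner's y axis. It meets the stop at some value between 0.53 and 0.76, depending on the unknown height of the stop.
- nose (a point): Middle of the nose bar, a round steel bar 16 mm thick along the table's free edge, 150 mm from the table's pivot. Once it bears on the sprung stop, each further 1 rad of handwheel adds about 60 N on the stop and 6 N along the circle at the handle: 2 to 4 N more than before (0.5 rad) is snug, 60 N on the stop is too much. If over 24 N bears on the stop it springs back to that when let go.
- post_mid (a point): Middle (26 mm below the top, 26 mm above the arm) of the upright steel post, 16 mm across and 52 mm tall, on the short end of the swing stop arm, 45 mm from the arm's pivot.
- stop_pivot (a point): On the vertical axis of the stop arm, at the height of the post's middle; from hub it lies 110 mm along the positioner's x and 340 mm along its y. The arm is a flat steel bar 165 mm long, its top 57 mm above the bench; its long end, 95 mm from the pivot, carries the stop screw with a square sprung head 24 mm wide, set at an unknown height.
- swing_stop (a joint): Angle of the stop arm, rad, growing clockwise seen from above; at most 1.047 (a dead stop), where the head stands right under the path of the nose bar: that is home. Takes about 2 N at the post and stays where it is left.
- tube_offcut_mid (a point): Loose bystander: a square steel tube 110 x 25 x 25 mm; its middle.
- magnet_square_mid (a point): Loose bystander: an L-shaped grey magnet square, 90 mm long and 92 mm tall; 45 mm above the middle of its foot.
- spray_can_mid (a point): Loose bystander: an aluminium can 52 mm across and 150 mm tall; its middle.
- bolt_tin_mid (a point): Loose bystander: an open steel tin 64 mm across and 50 mm tall; its middle.
- hub_spacer_mid (a point): Loose bystander: a steel ring 56 mm across and 20 mm tall; its middle.

How it is judged:
By the outcome, as a careful person would: the job done as asked, in the order asked, and still so for the second after the job is handed in, with the robot touching nothing.
It also fails if it takes over 72 s, if anything falls off the work surface, if the arm or the gripper's body presses on something with over 40 N, if the wrist force passes 120 N, or if a joint passes its speed limit or range.

### The arm

A 6-joint arm with a two-finger parallel gripper is mounted at the origin on the work surface. World frame = base frame: x ahead of the robot, y to its left, z up, the work surface at z = 0. Lengths are in mm, angles in rad, forces in N, time in s.
With the tool pointing down it reaches from about 275 to 825 mm from the base axis. Payload 5.2 kg.
Tool frame: the origin (TCP) lies at the very end of the fingers, on their centre line; the grasp point (between the pads) lies 19 mm behind it; z points along the fingers, y is the direction in which the jaws open and shut (so a half turn about z gives the same grasp; the last joint's range is limited). The gripper opens to 93 mm and grips with 3 to 60 N. Pads are 15 mm wide; open, the fingers measure 128 mm over their backs; the gripper's body (75 mm by 188 mm) begins 65 mm behind the grasp point.
Start: joints at [1.135, 0.259, 1.535, -0, 1.348, -0.203], TCP at [126.864, 535.173, 218.653] pointing down, gripper open.
Joint ranges: [-3.14, 3.14], [-0.91, 2.08], [0.19, 2.58], [-1.22, 4.36], [0.22, 2.71], [-3.12, 3.12]. Speed limits (rad/s): [2.57, 2.57, 3.14, 3.14, 3.14, 3.14].

### API

Orientations are given as [roll, pitch, yaw] about the fixed x, y, z axes, in that order (R = Rz(yaw) Ry(pitch) Rx(roll)).
In Python, from bench import robot gives the robot as it stands. The module is installed in compiled form; this text tells all that it offers. Calls block until the motion is done:
- robot.move_ptp(position, orientation): joint-space move of the TCP to a pose.
- robot.move_linear(position, ori=None, speed=150, f_stop=None): straight line of the TCP; ori=None keeps the orientation; speed is the mean speed in mm/s. With f_stop (N) it stops when the force on the tool has changed by that much, and returns True; else False.
- robot.move_j(angles): joint-space move.
- robot.move_gripper(opening): opening from 0.0 (shut) to 1.0 (fully open); the grip force is fixed at half the most; returns when the fingers have stopped.
- robot.sleep(seconds).
- robot.inverse_kinematics(position, orientation): joint angles nearest the present ones, or None.
- robot.get_image(name): name is "side" or "top" or "wrist"; returns a dict with "img" (384x512x3 uint8, blue, green, red), "fovy" (degrees; the focal length in pixels is half the picture's height over the tangent of half this angle, whatever the lens; pixels are square), "cx", "cy" (the principal point, pixels), "k1" (the pictures are not rectified: a ray, as slopes to the right and down, at radius r is drawn at 1 + k1 r^2 times it, then the intrinsics apply), "eye" and "orientation" of the camera in the world. Camera axes: x right, y down, z forward; pixel columns grow to the right and rows downward; lengths in mm; the calibration is good to about 2 mm. A picture is of the moment at which its call begins. There is no depth.
A pose or a line that the arm cannot do raises robot.MotionError and nothing moves.
- robot.hand_in(): hands the job in, once; it reports no verdict.
Readings, each from a call of its own:
- robot.current_t(): time.
- robot.current_qpos(): joint angles.
- robot.current_joint_vel(): joint speeds.
- robot.current_joint_efforts(): joint torques, N m.
- robot.current_tcp_pos(): TCP position.
- robot.current_eef_rot(): TCP orientation.
- robot.current_contact_force(): force on the tool from outside, world axes, zero at the start.
- robot.current_ft_torque(): the same for the moment, N m.
- robot.current_gripper_width(): opening from 0.0 (shut) to 1.0 (fully open).
Only numpy, scipy, OpenCV 4.12 (cv2) and the standard library are available. Lean on these libraries where they do the work, as an engineer would, in place of code of your own. Each camera call takes 0.05 s, during which the arm holds its last target.

## Working session

There is one attempt and no reset: what is moved stays moved. The work goes in short steps, each a Python script; the robot and the scene stay as the last script left them, time stands still between calls to the robot, and variables do not carry over. Pictures are saved under pics/ and viewed, and the job is handed in when it is done.

```bash
mkdir -p pics; cat > h.py <<'E'
import numpy as np, cv2
from bench import robot
from scipy.spatial.transform import Rotation as R
def rot(c):
    o=np.array(c["orientation"],float)
    return o if o.shape==(3,3) else R.from_euler('xyz',o).as_matrix()
def K(c):
    f=192/np.tan(np.radians(c["fovy"])/2); return f
def ray(c,u,v):
    f=K(c); d=np.array([(u-c["cx"])/f,(v-c["cy"])/f]); s=d.copy()
    for _ in range(30): s=d/(1+c["k1"]*(s@s))
    r=rot(c)@np.array([s[0],s[1],1]); return np.array(c["eye"],float),r/np.linalg.norm(r)
def onz(c,u,v,z):
    e,r=ray(c,u,v); return e+r*(z-e[2])/r[2]
def proj(c,p):
    q=rot(c).T@(np.array(p,float)-np.array(c["eye"])); s=q[:2]/q[2]; s=s*(1+c["k1"]*(s@s)); return s*K(c)+[c["cx"],c["cy"]]
def tri(obs):
    A=np.zeros((3,3));b=np.zeros(3)
    for c,u,v in obs:
        e,r=ray(c,u,v);M=np.eye(3)-np.outer(r,r);A+=M;b+=M@e
    return np.linalg.solve(A,b)
E
python3 - <<'E'
from h import *
import pickle
for n in ["side","top","wrist"]:
    c=robot.get_image(n); pickle.dump(c,open(f"pics/{n}0.pkl","wb")); cv2.imwrite(f"pics/{n}0.png",cv2.resize(c["img"],(800,600),interpolation=cv2.INTER_CUBIC))
    print(n,{k:v for k,v in c.items() if k!="img"})
print(robot.current_t(),robot.current_eef_rot(),robot.current_contact_force())
E
```

```text
side {'fovy': 52.92391372224605, 'cx': 256.96941993553946, 'cy': 199.55194552798957, 'k1': -0.05524481446420146, 'eye': array([ 247.11349237, -680.44771447,  582.43969338]), 'orientation': array([-2.11922744,  0.00736145, -0.38212154])}
top {'fovy': 43.38049638177914, 'cx': 261.3468905091087, 'cy': 194.74832270695475, 'k1': -0.05296682591234415, 'eye': array([ 317.36577222,   18.49130254, 1282.86892576]), 'orientation': array([-2.96639737, -0.0048463 , -1.5836724 ])}
wrist {'fovy': 59.46381801103636, 'cx': 254.37047520134055, 'cy': 185.2715806048334, 'k1': -0.09911347954885447, 'eye': array([ 46.209859  , 555.27625671, 383.76298916]), 'orientation': array([2.83998817e+00, 1.66878754e-03, 1.33721138e+00])}
0.15 [-3.14018644e+00 -2.99055044e-04  2.90879983e+00] [-0.63108162  0.19765598 -0.18914066]
```

View pics/top0.png

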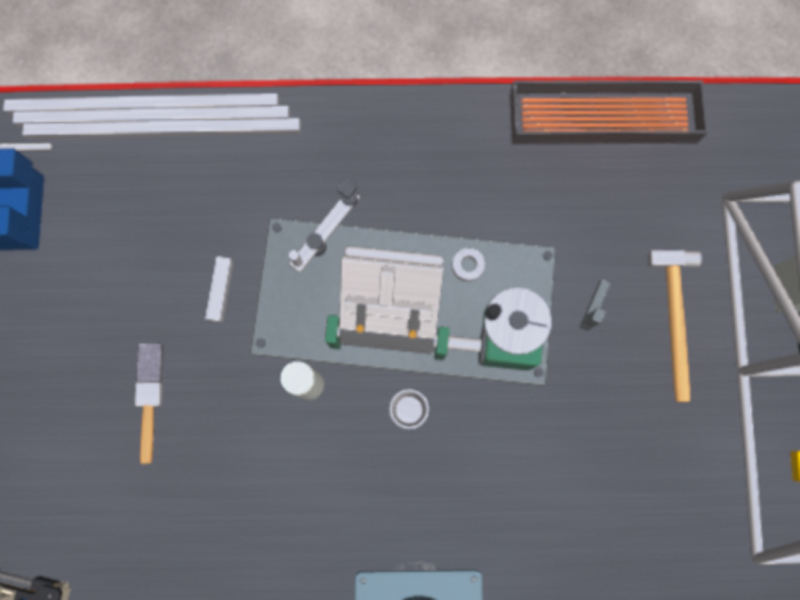

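View pics/side0.png

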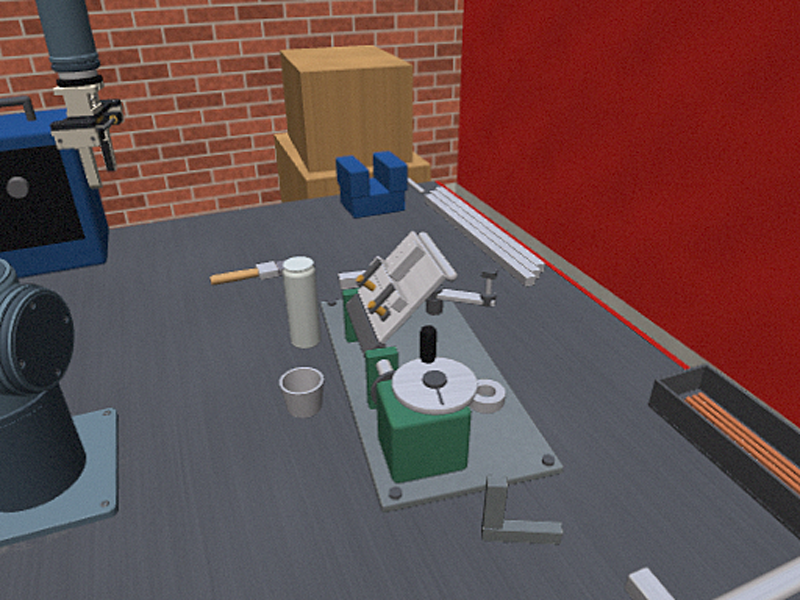

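View pics/wrist0.png

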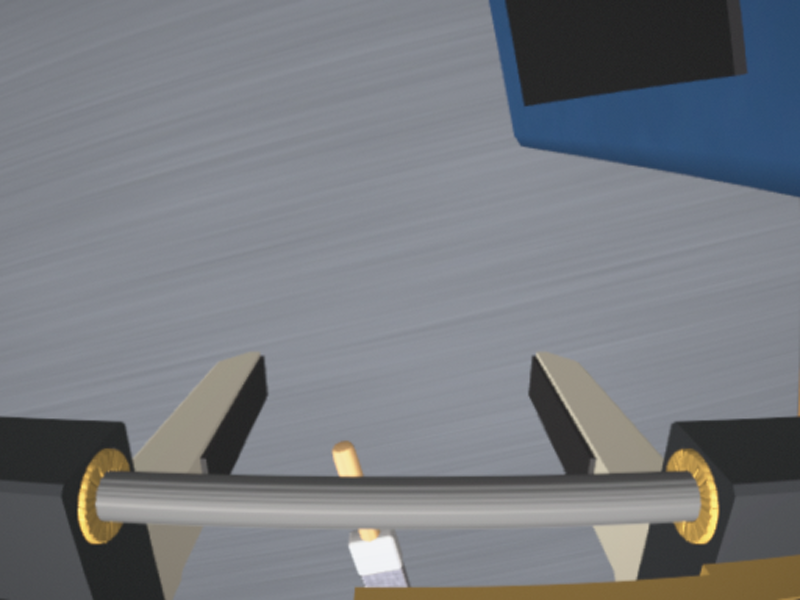

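```bash
python3 - <<'E'
import cv2,pickle
a=pickle.load(open("pics/top0.pkl","rb"))["img"]; 
cv2.imwrite("pics/t1.png",cv2.resize(a[110:190,150:250],(800,640)[:2],interpolation=cv2.INTER_CUBIC)[:600])
cv2.imwrite("pics/t2.png",cv2.resize(a[165:255,285:405],(800,600),interpolation=cv2.INTER_CUBIC))
a=pickle.load(open("pics/side0.pkl","rb"))["img"]; 
cv2.imwrite("pics/s1.png",cv2.resize(a[140:320,200:380],(600,600),interpolation=cv2.INTER_CUBIC))
E
```

```text
(no output)
```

View pics/t1.png

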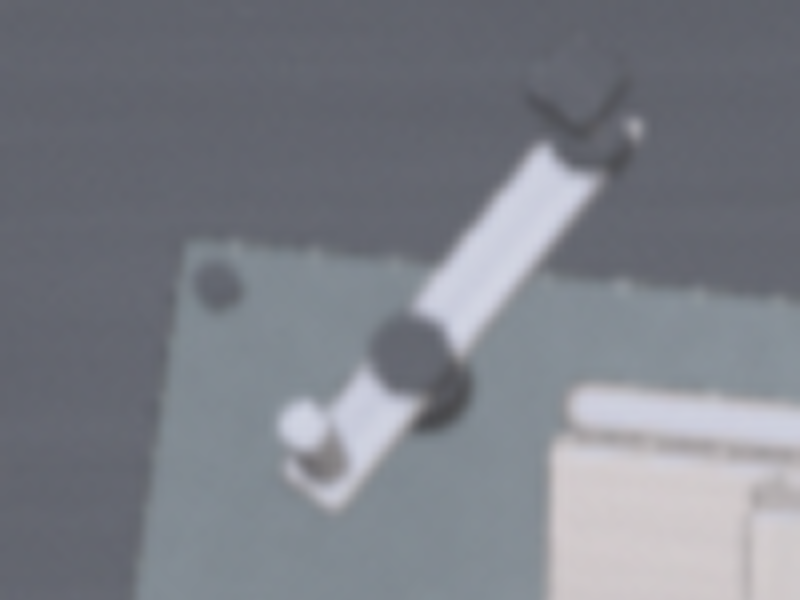

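View pics/t2.png

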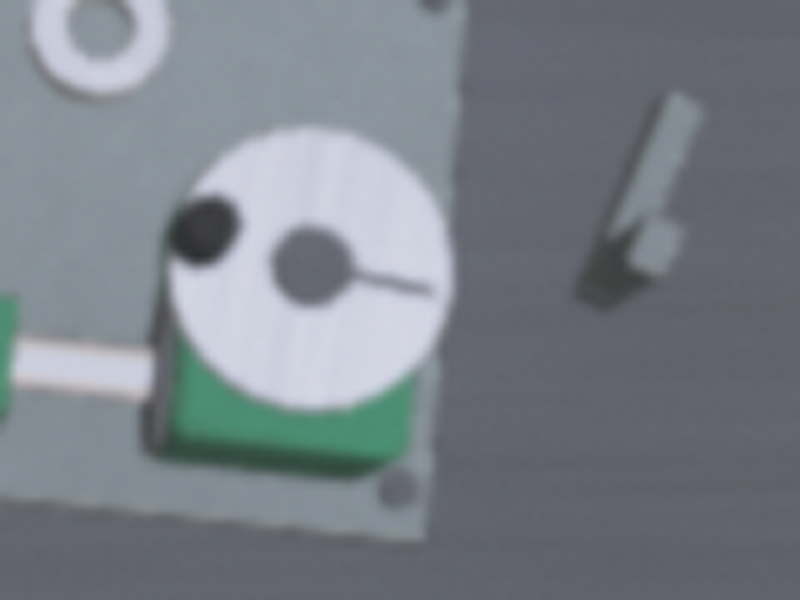

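View pics/s1.png

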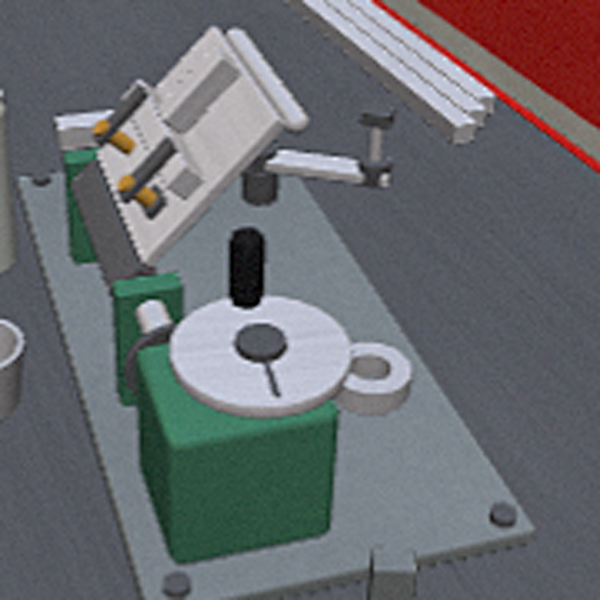

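```bash
python3 - <<'E'
from h import *
import pickle
T=pickle.load(open("pics/top0.pkl","rb"));S=pickle.load(open("pics/side0.pkl","rb"))
t1=lambda x,y:(150+x/8-.5,110+y/8-.5)
t2=lambda x,y:(285+x*.15-.5,165+y*.15-.5)
s1=lambda x,y:(200+x*.3-.5,140+y*.3-.5)
hub=onz(T,*t2(312,268),132); print("hub",hub)
print("hub side",onz(S,*s1(261,352),132))
print("handle top",onz(T,*t2(208,222),180), "side tri handle top",onz(S,*s1(247,236),180))
print("post top",onz(T,*t1(303,425),109)); 
print("pivot cap top",onz(T,*t1(408,352),60)); 
a=[onz(T,188/8+150,240/8+110,12),onz(T,*t2(427,541),12)]
c=[T["eye"]]
for n,(u,v) in dict(tl=(272,219),tr=(554,246),bl=(253,354),br=(546,384)).items(): print(n,onz(T,u/1.5625-.5,v/1.5625-.5,12))
E
```

```text
hub [ 494.53871601 -158.45432454  132.        ]
hub side [ 493.91867069 -162.29906586  132.        ]
handle top [ 503.79510946 -115.39431313  180.        ] side tri handle top [ 504.67071069 -116.9381079   180.        ]
post top [608.86779018 194.0639757  109.        ]
pivot cap top [645.13011753 167.40450056  60.        ]
tl [698.00462635 247.33645112  12.        ]
tr [ 643.63350015 -244.09439829   12.        ]
bl [461.23453577 275.03631721  12.        ]
br [ 404.37863487 -219.48175215   12.        ]
```

```bash
python3 - <<'E'
from h import *
import pickle
q=robot.inverse_kinematics([609,194,200],[np.pi,0,1.458]); print(q)
print(robot.inverse_kinematics([648,211,72],[np.pi,0,1.458]),robot.inverse_kinematics([495,-160,145],[np.pi,0,1.458]))
robot.move_ptp([609,194,200],[np.pi,0,1.458])
print(robot.current_t(),robot.current_qpos(),robot.current_contact_force())
c=robot.get_image("wrist"); pickle.dump(c,open("pics/w1.pkl","wb")); cv2.imwrite("pics/w1.png",cv2.resize(c["img"],(800,600)))
E
```

```text
[ 1.34157074e-01  4.30343506e-01  1.33282824e+00 -4.44089210e-16
  1.37842090e+00  2.46953401e-01]
[ 1.51479595e-01  6.05466738e-01  1.36789385e+00 -4.44089210e-16
  1.16823206e+00  2.64275922e-01] [-0.52726472  0.26846281  1.71266711  0.          1.16046273 -0.41446839]
2.2667 [1.35884676e-01 4.29863844e-01 1.33312823e+00 3.90341179e-04
 1.37854493e+00 2.46813905e-01] [ 0.20185711 -0.09847365  1.41535885]
```

View pics/w1.png

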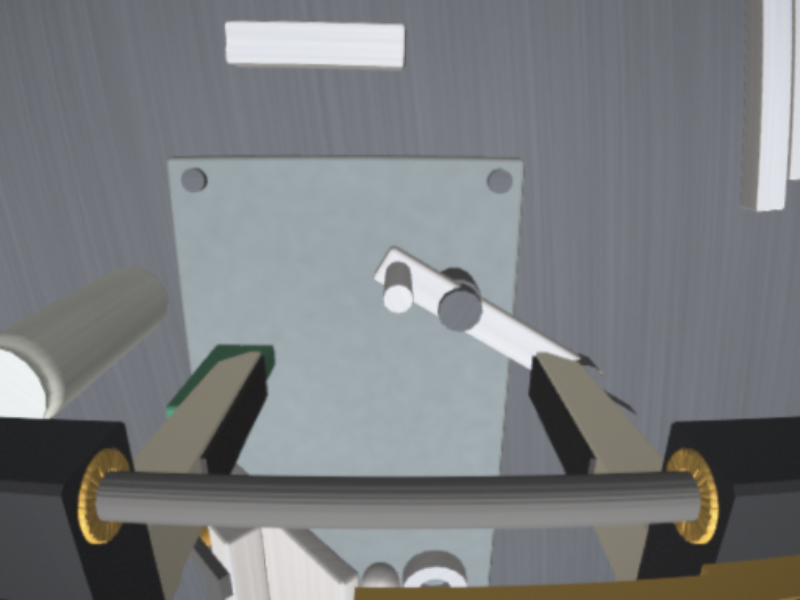

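```bash
python3 - <<'E'
from h import *
import pickle
c=pickle.load(open("pics/w1.pkl","rb"))
p=lambda u,v:(u/1.5625-.5,v/1.5625-.5)
print(onz(c,*p(398,298),109),onz(c,*p(460,307),60),onz(c,*p(460,307),66))
T=pickle.load(open("pics/top0.pkl","rb"));t1=lambda x,y:(150+x/8-.5,110+y/8-.5)
print(tri([(T,*t1(303,425)),(c,*p(398,298))]),tri([(T,*t1(408,352)),(c,*p(460,307))]))
for n,(u,v) in dict(tl=(169,158),tr=(522,158)).items(): print(n,onz(c,*p(u,v),12))
print(proj(c,[609,194,200]))
E
```

```text
[608.6248975  195.35284398 109.        ] [644.14729368 169.30696762  60.        ] [643.6417699  171.46000002  66.        ]
[608.92316595 194.53944877 107.24045167] [645.10709954 167.99266022  57.258152  ]
tl [463.19023874 278.9972596   12.        ]
tr [697.39677574 251.44445197  12.        ]
[254.96792661 244.14010997]
```

```bash
python3 - <<'E'
from h import *
O=[np.pi,0,1.457]
robot.move_gripper(0.5)
print(robot.move_linear([608.7,194.8,71],ori=O,speed=150,f_stop=15), robot.current_t(),robot.current_contact_force())
robot.move_gripper(0.0)
print(robot.current_gripper_width()*93,robot.current_contact_force(),robot.current_tcp_pos(),robot.current_t())
c=robot.get_image("wrist"); cv2.imwrite("pics/w2.png",cv2.resize(c["img"],(800,600)))
E
```

```text
False 4.225 [-0.25682026 -0.72713007  0.58020598]
15.445978862012286 [-1.20001078  1.43139405  4.09591554] [608.48881426 194.91741753  71.28439199] 4.825
```

View pics/w2.png

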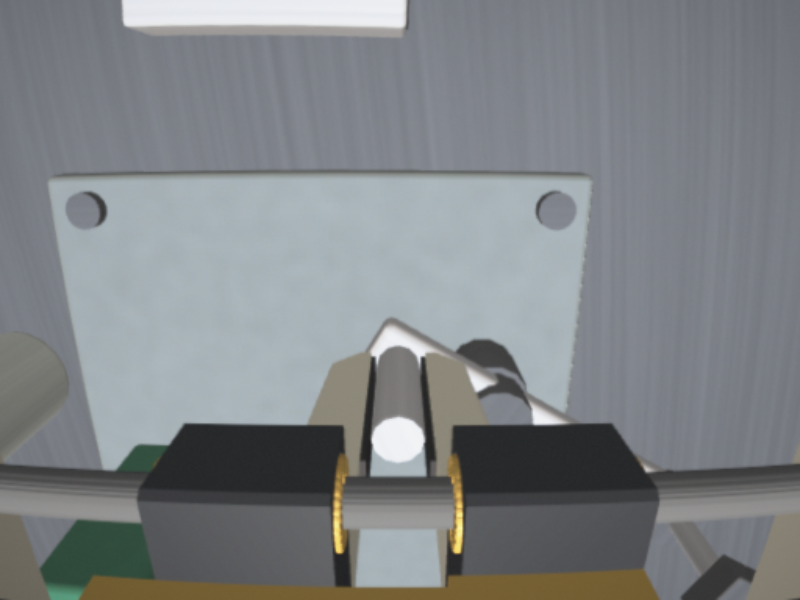

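```bash
python3 - <<'E'
from h import *
c=np.array([644.8,168.2])
for d in list(range(8,57,8))+[59]:
    a=np.radians(143.6-d); p=c+45*np.array([np.cos(a),np.sin(a)])
    r=robot.move_linear([*p,71],speed=50,f_stop=25)
    print(d,r,robot.current_contact_force().round(1),robot.current_tcp_pos().round(1),robot.current_t())
    if r: break
E
```

```text
8 False [-4.  -1.3  4.6] [611.8 199.5  71.2] 5.15
16 False [-5.5  0.6  6.3] [616.  204.2  71.2] 5.425
24 False [-6.6  2.9  6.4] [620.8 208.4  71.2] 5.7
32 False [-8.1  5.2  7. ] [626.1 212.2  71.2] 5.975
40 False [-8.5  8.8  6.9] [631.8 215.2  71.2] 6.25
48 False [-8.7 12.4  6. ] [637.9 217.6  71.2] 6.525
56 False [-7.1 17.2  4.7] [644.5 219.2  71.2] 6.8
59 False [-6.7 17.4  3.8] [647.1 219.6  71.3] 7.05
```

```bash
python3 - <<'E'
from h import *
import pickle
c=robot.get_image("wrist"); cv2.imwrite("pics/w3.png",cv2.resize(c["img"],(800,600)));pickle.dump(c,open("pics/w3.pkl","wb"))
c=robot.get_image("top"); cv2.imwrite("pics/t3.png",cv2.resize(c["img"][90:210,130:290],(800,600),interpolation=cv2.INTER_CUBIC));pickle.dump(c,open("pics/t3.pkl","wb"))
print(robot.current_tcp_pos(),robot.current_eef_rot(),robot.current_contact_force(),robot.current_ft_torque(),robot.current_gripper_width()*93)
E
```

```text
[647.13977579 219.61475413  71.26449921] [-3.13851068 -0.00861802  1.45769227] [-5.42013805 17.91411887  4.21435022] [ 2.91542014  1.01156061 -0.30458804] 14.56253931900307
```

View pics/w3.png

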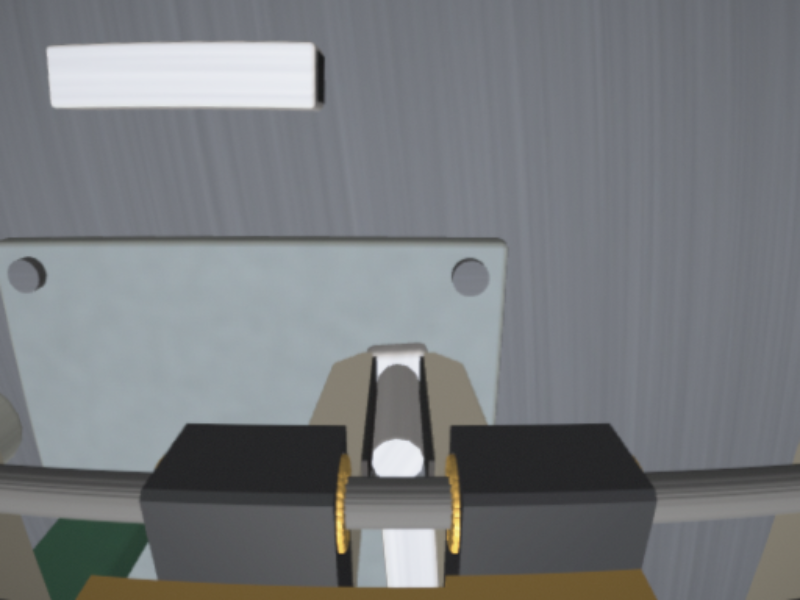

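View pics/t3.png

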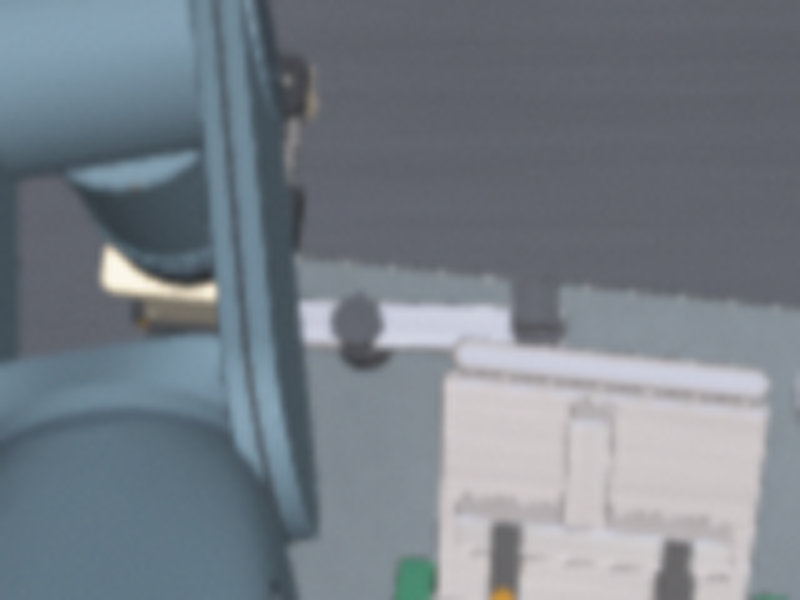

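```bash
python3 - <<'E'
from h import *
robot.move_gripper(0.35)
print(robot.current_tcp_pos().round(1),robot.current_contact_force().round(1))
robot.move_linear([649,212.8,71],speed=80)
print(robot.current_tcp_pos().round(1),robot.current_contact_force().round(1))
robot.move_gripper(0.0)
print(robot.current_tcp_pos().round(1),robot.current_contact_force().round(1),robot.current_gripper_width()*93)
f0=robot.current_contact_force()
for i in range(1,7):
    r=robot.move_linear([649+1.0*i,212.8-.115*i,71],speed=20,f_stop=14)
    print(i,r,robot.current_tcp_pos().round(1),robot.current_contact_force().round(1),robot.current_t())
    if r or robot.current_contact_force()[0]-f0[0]<-14: break
c=robot.get_image("wrist"); cv2.imwrite("pics/w4.png",cv2.resize(c["img"],(800,600)))
E
```

```text
[649.2 212.5  70.8] [-0.6  0.5  1. ]
[649.1 212.6  71. ] [ 1.  -0.2 -0.2]
[648.5 213.1  70.9] [-2.2  1.7  1.4] 15.47543371686573
1 False [649.  213.   70.9] [-4.6  1.8  2.7] 8.6167
2 False [649.5 213.   70.9] [-6.2  1.5  3.9] 8.8667
3 False [649.5 213.   70.9] [-9.9  2.6  5.8] 9.1167
4 False [649.5 213.1  70.9] [-12.4   2.8   7.2] 9.3667
5 False [649.5 213.1  70.9] [-14.9   2.1   9.3] 9.6167
6 False [649.5 213.1  70.8] [-17.8   2.3  11.7] 9.8667
```

View pics/w4.png

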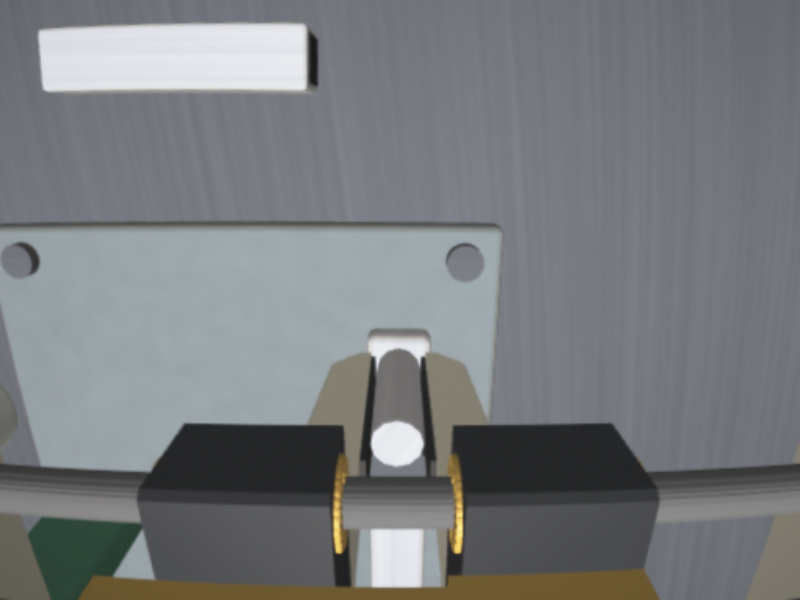

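```bash
python3 - <<'E'
from h import *
import pickle
robot.move_linear([649.7,213,71],speed=60)
print(robot.current_contact_force().round(1))
robot.move_gripper(0.35)
print(robot.current_tcp_pos().round(1),robot.current_contact_force().round(1))
robot.move_linear([649.5,213,230],speed=250)
robot.move_ptp([504.2,-116.2,240],[np.pi,0,1.457])
robot.move_gripper(0.5)
print(robot.current_tcp_pos().round(1),robot.current_t())
for n in ["top","side","wrist"]:
    c=robot.get_image(n); pickle.dump(c,open(f"pics/{n}5.pkl","wb")); cv2.imwrite(f"pics/{n}5.png",cv2.resize(c["img"],(800,600),interpolation=cv2.INTER_CUBIC))
a=pickle.load(open("pics/top5.pkl","rb"))["img"]; cv2.imwrite("pics/t5.png",cv2.resize(a[110:200,150:270],(800,600),interpolation=cv2.INTER_CUBIC))
a=pickle.load(open("pics/side5.pkl","rb"))["img"]; cv2.imwrite("pics/s5.png",cv2.resize(a[130:250,220:340],(600,600),interpolation=cv2.INTER_CUBIC))
E
```

```text
[-3.6  2.   1.9]
[649.9 212.9  71. ] [-0.4 -0.4 -0.4]
[ 504.3 -116.   240. ] 13.325
```

View pics/t5.png

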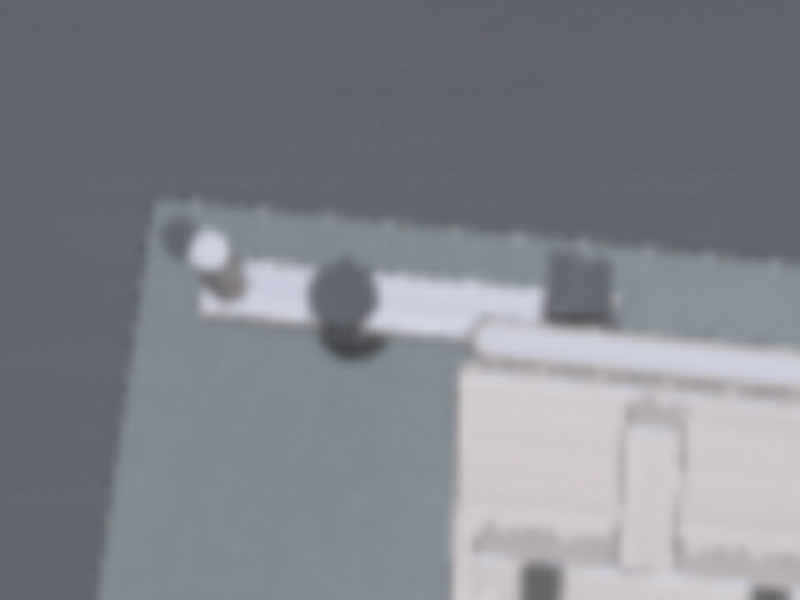

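View pics/s5.png

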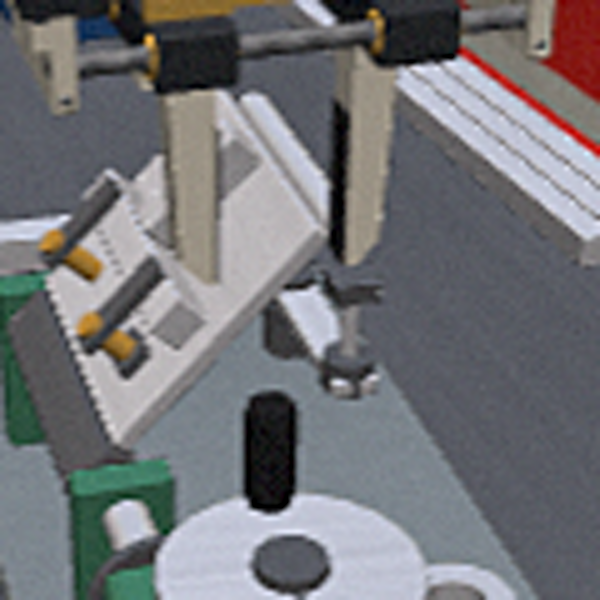

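View pics/wrist5.png

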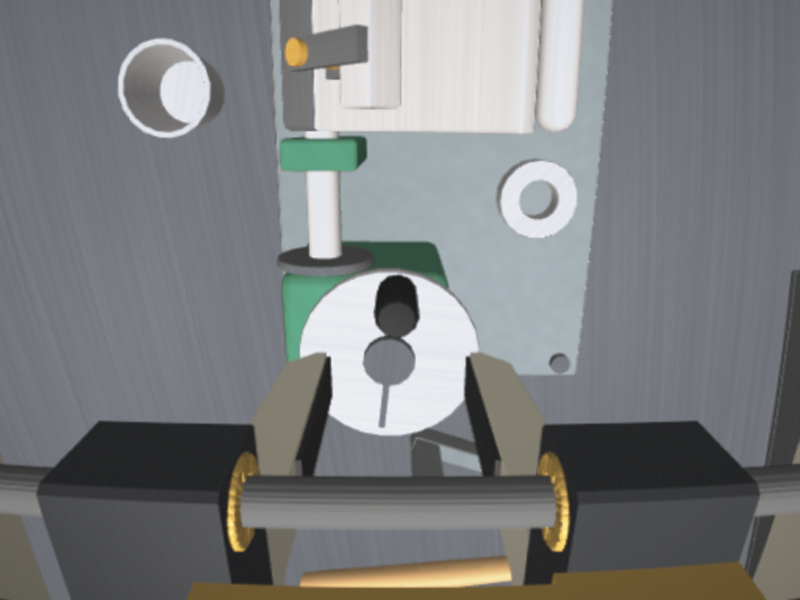

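```bash
python3 - <<'E'
from h import *
import pickle
W,T,S=[pickle.load(open(f"pics/{n}5.pkl","rb")) for n in ["wrist","top","side"]]
p=lambda u,v:(u/1.5625-.5,v/1.5625-.5)
t=lambda x,y:(150+x*.15-.5,110+y*.15-.5); s=lambda x,y:(220+x/5-.5,130+y/5-.5)
print("hub",onz(W,*p(389.5,353),132),"handle top",onz(W,*p(397,320),180))
h=tri([(T,*t(579,285)),(S,*s(355,287))]); print("head",h)
th=.114;x=np.array([np.cos(th),-np.sin(th)]);y=np.array([np.sin(th),np.cos(th)])
print("predict head xy",np.array([644.8,168.2])-95*y)
for z in (85,90,95,100,105):print(z,proj(T,[634,73.8,z]),proj(S,[634,73.8,z]))
print(t(579,285),s(355,287))
E
```

```text
hub [ 495.18603343 -153.60576501  132.        ] handle top [ 503.93553972 -116.31815773  180.        ]
head [635.84173238  71.54951254 104.10322331]
predict head xy [633.99344254  73.81664174]
85 [235.86690643 154.75156802] [289.01381517 193.21678128]
90 [235.77463637 154.24978823] [289.08445687 191.5156772 ]
95 [235.6816293  153.74398859] [289.15540515 189.80552739]
100 [235.58787639 153.23412078] [289.22666144 188.0862708 ]
105 [235.49336866 152.72013572] [289.29822714 186.35784593]
(236.35, 152.25) (290.5, 186.9)
```

```bash
python3 - <<'E'
from h import *
robot.move_linear([504,-116.2,200],speed=200)
print(robot.move_linear([504,-116.2,144],speed=120,f_stop=12),robot.current_contact_force().round(1))
robot.move_gripper(0.0)
print(robot.current_tcp_pos().round(2),robot.current_contact_force().round(1),robot.current_gripper_width()*93,robot.current_t())
c=robot.get_image("wrist"); cv2.imwrite("pics/w6.png",cv2.resize(c["img"],(800,600)))
E
```

```text
False [-0.2  0.5  1.3]
[ 504.11 -116.24  144.42] [-0.8 -0.5  3.4] 21.51999976114041 14.975
```

View pics/w6.png

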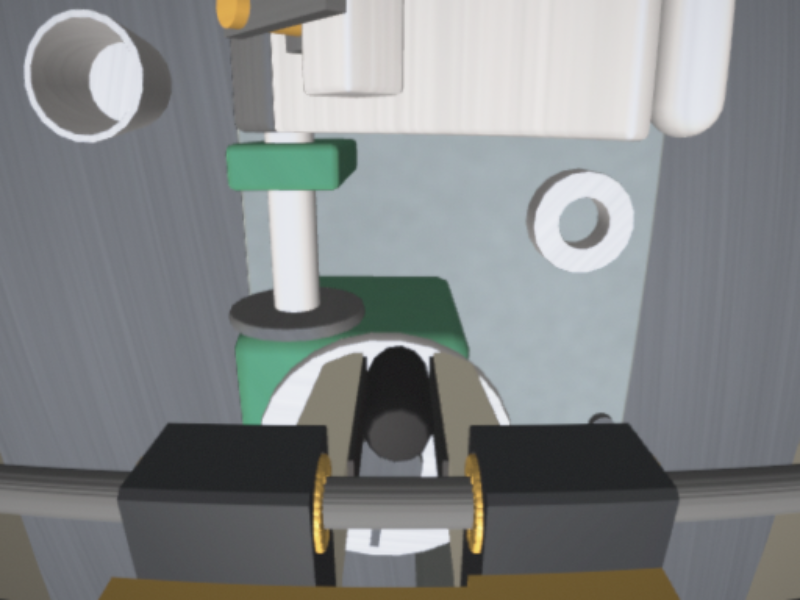

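```bash
cat > w.py <<'E'
from h import *
import json,os
def run(c,a0,a1,step,R=42,speed=120,log="log.json",stop=None,fs=30,quiet=False):
    L=json.load(open(log)) if os.path.exists(log) else []
    a=a0
    while a<a1-1e-9:
        a=min(a+step,a1); ang=A0-a
        r=robot.move_linear([c[0]+R*np.cos(ang),c[1]+R*np.sin(ang),144],speed=speed,f_stop=fs)
        F=robot.current_contact_force();P=robot.current_tcp_pos()
        t=np.array([np.sin(ang),-np.cos(ang)]);n=np.array([np.cos(ang),np.sin(ang)])
        row=[a,*P[:2],F[0],F[1],F[2],-F[:2]@t,-F[:2]@n,robot.current_t()]
        L.append(list(map(float,row)))
        if not quiet: print(*np.round(row,2),r)
        if r or (stop and stop(row)): break
    json.dump(L,open(log,"w")); return a
A0=np.arctan2(-116.2+157.4,504-495.7)
E
python3 - <<'E'
from w import *
run([495.7,-157.4],0,3.2,np.radians(15))
L=np.array(json.load(open("log.json")))
from scipy.optimize import least_squares
s=least_squares(lambda p:np.hypot(L[:,1]-p[0],L[:,2]-p[1])-p[2],[495,-157,42]);print(s.x,s.cost)
E
```

```text
0.26 515.49 -120.72 1.96 -3.13 2.52 -3.15 1.93 15.28 False
0.52 523.9 -127.08 0.17 -4.93 3.39 -3.38 3.58 15.52 False
0.79 530.38 -135.18 -2.39 -5.44 6.05 -3.2 5.0 15.78 False
1.05 534.7 -144.8 -3.68 -4.96 6.81 -3.53 5.07 16.02 False
1.31 536.49 -155.24 -4.26 -2.96 6.81 -2.68 4.44 16.27 False
1.57 535.63 -165.79 -4.59 -2.71 8.06 -3.56 3.97 16.52 False
1.83 532.12 -175.86 -3.16 -1.6 7.47 -2.84 2.12 16.77 False
2.09 526.13 -184.77 -3.61 -1.01 7.82 -3.14 2.04 17.02 False
2.36 517.96 -192.01 -2.42 0.82 8.09 -1.56 2.03 17.27 False
2.62 508.09 -196.89 -3.75 0.37 6.64 -3.44 1.55 17.52 False
2.88 497.26 -199.04 -2.56 -0.38 7.6 -2.58 -0.22 17.77 False
3.14 486.18 -198.32 -3.33 -0.3 7.76 -3.21 -0.96 18.02 False
3.2 484.74 -197.99 -0.47 -1.46 6.06 -0.08 -1.54 18.27 False
[ 494.51082059 -157.11667888   42.02524096] 0.0008683096863647083
```

```bash
sed -i 's/^A0=.*/A0=np.arctan2(-116.24+157.12,504.11-494.51); C=[494.51,-157.12]/' w.py; rm log.json
python3 - <<'E'
from w import *
run(C,3.15,13.9,np.radians(20),speed=150,quiet=True,stop=lambda r:r[6]>5)
L=np.array(json.load(open("log.json")))
print(L[::2,[0,6,7,5,8]].round(2))
E
```

```text
[[ 3.5  -3.05 -1.03  9.58 18.52]
 [ 4.2  -2.56  0.85  8.35 19.02]
 [ 4.9  -3.14  1.17  6.9  19.52]
 [ 5.59 -2.66 -0.35  7.55 20.02]
 [ 6.29 -2.9  -1.67  7.19 20.52]
 [ 6.99 -2.99 -1.71  4.45 21.02]
 [ 7.69 -3.92 -0.71  6.08 21.52]
 [ 8.39 -2.99 -0.63  8.78 22.02]
 [ 9.08 -3.81  0.29 10.43 22.52]
 [ 9.78 -3.01  2.39 11.18 23.02]
 [10.48 -3.71  3.1   8.92 23.52]
 [11.18 -2.67  2.11  7.28 24.02]
 [11.88 -2.54 -0.43  7.89 24.52]
 [12.57 -2.94 -2.43  7.42 25.02]
 [13.27 -3.43 -2.12  5.49 25.52]
 [13.9  -2.51 -2.72  7.   26.02]]
```

```bash

python3 - <<'E'
from w import *
run(C,13.9,14.9,.2,speed=40)
run(C,14.9,15.5,.1,speed=20)
import pickle
for n in ["side"]:
    c=robot.get_image(n); pickle.dump(c,open(f"pics/{n}7.pkl","wb")); cv2.imwrite("pics/s7.png",cv2.resize(c["img"][130:250,220:340],(600,600),interpolation=cv2.INTER_CUBIC))
E
```

```text
14.1 535.45 -165.93 1.97 -0.72 6.81 -0.33 -2.08 26.38 False
14.3 532.89 -173.92 1.79 -0.81 7.19 -0.06 -1.97 26.74 False
14.5 528.77 -181.31 0.47 -1.35 8.37 -0.86 -1.14 27.1 False
14.7 523.24 -187.7 1.16 -1.63 7.71 -0.31 -1.97 27.46 False
14.9 516.54 -192.85 0.44 -1.13 8.94 -0.25 -1.18 27.82 False
15.0 513.18 -194.72 0.09 0.18 8.04 0.16 0.12 28.18 False
15.1 509.37 -196.39 1.22 0.04 8.22 1.15 -0.42 28.53 False
15.2 505.39 -197.7 1.31 1.07 8.21 1.55 0.67 28.89 False
15.3 501.29 -198.59 -0.09 0.63 7.58 0.03 0.64 29.25 False
15.4 497.11 -199.08 0.68 1.21 7.88 0.77 1.15 29.61 False
15.5 492.93 -199.16 1.54 1.94 8.66 1.49 1.98 29.97 False
```

View pics/s7.png

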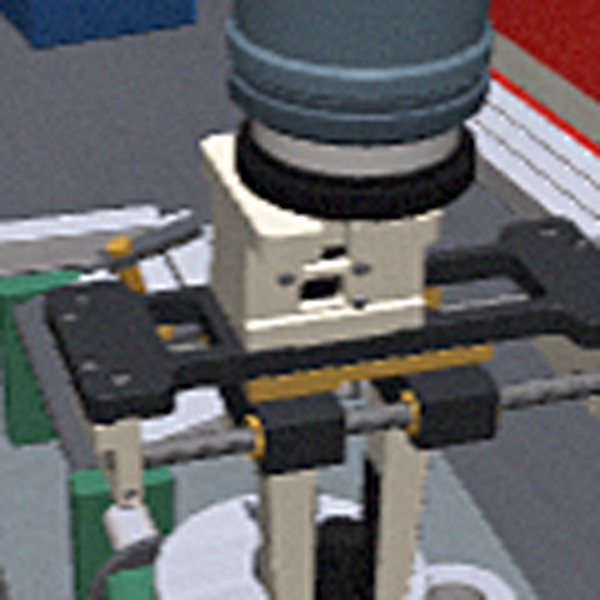

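```bash

python3 - <<'E'
from w import *
H=[]
def st(r):
    H.append(r[6]); return len(H)>=3 and np.mean(H[-2:])>3.2
run(C,15.5,18.5,.1,speed=20,stop=st)
E
```

```text
15.6 488.79 -198.82 1.33 -0.0 8.82 1.32 0.16 30.38 False
15.7 484.7 -198.06 1.05 0.77 7.8 0.85 0.99 30.73 False
15.8 480.66 -196.88 1.96 0.63 9.36 1.65 1.22 31.09 False
15.9 476.82 -195.35 1.87 0.16 8.41 1.63 0.92 31.45 False
16.0 473.15 -193.43 2.26 0.84 9.38 1.54 1.86 31.81 False
16.1 469.67 -191.15 2.95 1.77 9.12 1.36 3.16 32.17 False
16.2 466.48 -188.58 1.68 0.74 8.31 0.77 1.66 32.52 False
16.3 463.53 -185.67 2.21 1.14 8.06 0.67 2.39 32.88 False
16.4 460.89 -182.52 2.41 0.85 8.2 0.78 2.44 33.24 False
16.5 458.57 -179.12 2.64 0.23 7.69 1.18 2.38 33.6 False
16.6 456.57 -175.53 2.8 1.15 7.92 0.18 3.02 33.96 False
16.7 454.96 -171.76 2.68 -0.03 8.07 0.94 2.51 34.32 False
16.8 453.77 -167.82 1.69 -0.5 7.09 0.9 1.51 34.67 False
16.9 452.9 -163.79 2.81 -0.58 7.48 0.98 2.69 35.03 False
17.0 452.46 -159.68 1.81 -1.16 7.47 1.24 1.75 35.39 False
17.1 452.39 -155.55 2.21 -1.52 7.41 1.4 2.28 35.75 False
17.2 452.77 -151.42 1.58 -0.36 7.77 0.11 1.62 36.11 False
17.3 453.52 -147.32 1.55 -1.03 8.3 0.61 1.76 36.47 False
17.4 454.72 -143.35 1.67 -0.25 8.84 -0.34 1.65 36.83 False
17.5 456.26 -139.5 0.38 -1.29 7.78 0.99 0.91 37.18 False
17.6 458.19 -135.81 0.15 -1.88 8.97 1.52 1.11 37.54 False
17.7 460.51 -132.36 -0.36 -1.27 9.13 1.23 0.49 37.9 False
17.8 463.11 -129.09 0.44 -1.56 9.43 0.84 1.38 38.26 False
17.9 466.06 -126.14 -0.26 -0.93 9.94 0.8 0.53 38.62 False
18.0 469.26 -123.49 -0.16 -1.19 9.09 0.82 0.88 38.98 False
18.1 472.68 -121.16 -0.31 -0.99 11.11 0.76 0.71 39.33 False
18.2 476.23 -119.26 -2.01 -0.91 9.81 2.21 0.01 39.69 False
18.3 479.92 -117.68 -2.26 0.23 11.27 2.07 -0.93 40.05 False
18.4 483.79 -116.48 -3.09 -0.16 11.73 3.06 -0.51 40.41 False
18.5 487.71 -115.65 -4.08 -0.41 11.82 4.1 -0.07 40.77 False
```

```bash

python3 - <<'E'
from w import *
import pickle
robot.move_gripper(0.5)
P=robot.current_tcp_pos();print(P.round(1),robot.current_contact_force().round(1))
robot.move_linear([P[0],P[1],230],speed=150)
robot.move_ptp([380,-280,330],[np.pi,0,1.457])
print(robot.current_t(),robot.current_contact_force().round(1))
for n in ["top","side"]:
    c=robot.get_image(n); pickle.dump(c,open(f"pics/{n}8.pkl","wb")); cv2.imwrite(f"pics/{n}8.png",cv2.resize(c["img"],(800,600),interpolation=cv2.INTER_CUBIC))
a=pickle.load(open("pics/top8.pkl","rb"))["img"]; cv2.imwrite("pics/t8.png",cv2.resize(a[110:260,150:350],(800,600),interpolation=cv2.INTER_CUBIC))
a=pickle.load(open("pics/side8.pkl","rb"))["img"]; cv2.imwrite("pics/s8.png",cv2.resize(a[130:270,200:340],(600,600),interpolation=cv2.INTER_CUBIC))
E
```

```text
[ 489.4 -115.3  143.9] [ 0.8  0.7 -0.1]
43.0167 [ 0.5  0.  -0.4]
```

View pics/t8.png

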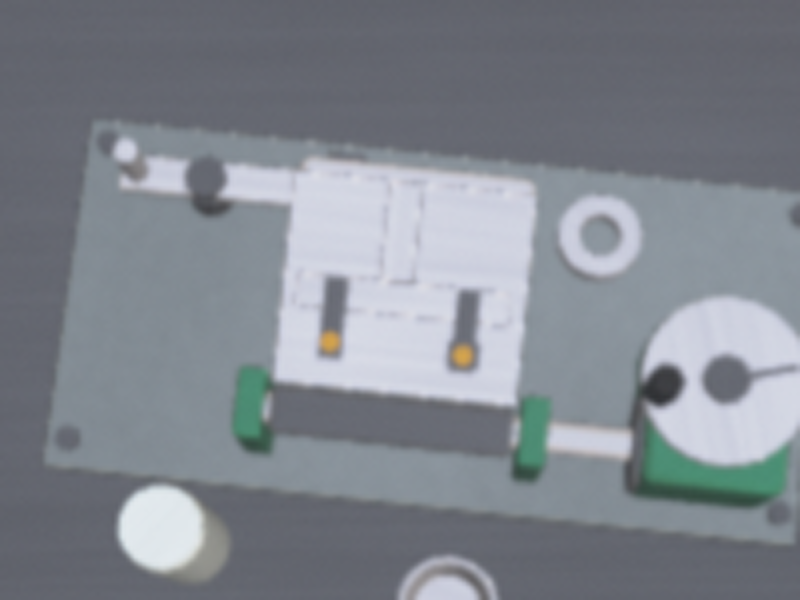

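View pics/s8.png

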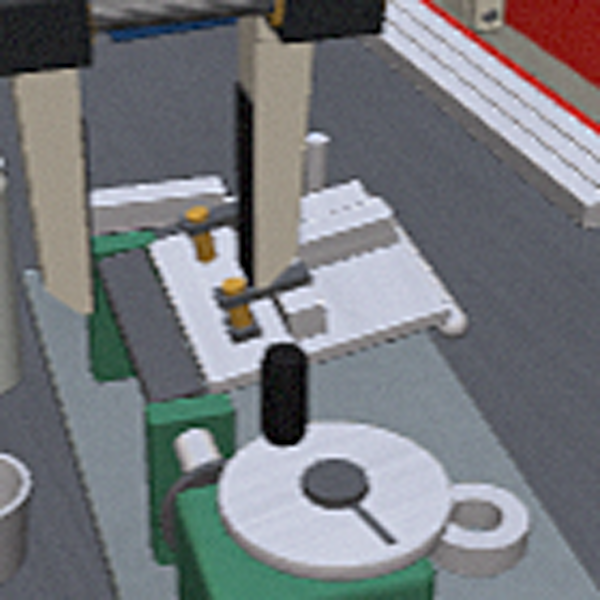

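View pics/top8.png

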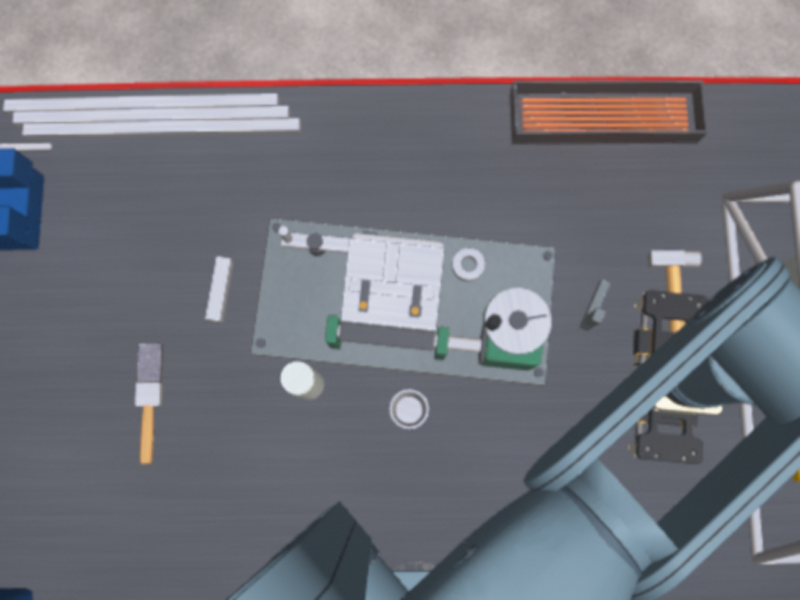

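```bash

python3 - <<'E'
from w import *
import pickle
T=pickle.load(open("pics/top8.pkl","rb"))
print(proj(T,[487.7,-115.65,180]),(150+661/4-.5,110+382/4-.5),onz(T,150+661/4-.5,110+382/4-.5,180))
for d in(-.5,.5,):
    a=A0-18.46-d;print(d,proj(T,[C[0]+42*np.cos(a),C[1]+42*np.sin(a),180]))
robot.hand_in()
E
```

```text
[316.03482975 204.65252291] (314.75, 205.0) [ 486.92332616 -112.64458199  180.        ]
-0.5 [319.86972574 212.70086374]
0.5 [316.55524463 195.76650516]
the job is handed in; nothing more can be done
```

The stop arm is home, the table's nose bar is down and bearing on the stop, and the job is handed in at about 43 s of the 72 s allowed.

- **Swing stop:** I carried the post through 60° with the gripper. The post slid about 6 mm in the pads on the way, so I re-gripped it centred. Pushing on, the post stopped moving while the force rose to about 18 N, which is the dead stop. Top and side pictures after release show the arm home with the head under the nose bar's path.
- **Handwheel:** I wound it clockwise about 18.46 rad (roughly 2.9 turns).
    - **Force:** the force along the circle at the handle sat near 0.9 N until about 18.1 rad. It then rose to 4.1 N at 18.5 rad (commanded), an increase of about 3.2 N, inside the 2 to 4 N wanted.
    - **Contact point:** contact at about 18.05 rad agrees with the 18.1 rad I estimated from the stop head's height in the pictures.
- **Last checks:** after release, the handle was where I left it within picture accuracy (about 3 mm, mostly radial) and the tool force was near zero. In the pictures no loose part has moved and the arm is clear of everything. I could not see the nose-to-stop contact itself because the plate hides it, so snugness rests on the force reading and the angle. I took no pictures after hand-in.

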